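# Put away the pile of stock at the dispensary counter

## Task

Take apart the pile of stock on the pharmacy counter, one article at a time from the top down, and set each upright and flat on the floor of the dark grey tray made for its shape and size, about in the middle: the dropper bottle in the small round cup, then the tub in the round dish, then the small carton in the small rectangular tray, and last the large carton in the large rectangular tray, the cartons lengthwise. Leave the glass measuring beaker standing where it is, and finish with everything let go and at rest.

Things in the scene. Friction and masses are not known exactly. Their poses are not given: they have to be found in the camera images.
- dropper_bottle: White plastic dropper bottle standing on top of the pile: round body 28 mm in diameter and 40 mm high, above it a neck and cap 19 mm in diameter, 62 mm high in all. About 40 g. Origin: centre of its underside; z up along its axis.
- tub: Low round white ointment tub with a flat lid, 48 mm in diameter, 30 mm high, about 70 g; second from the top of the pile, on the small carton and under the dropper bottle. Origin: centre of its underside; z up.
- small_carton: Small white closed carton with a blue printed band near one end, 50 mm (its x) by 90 mm (its y, the long side) by 30 mm high, about 90 g; third from the top, on the large carton and under the tub. Origin: centre of its underside; z up. Either way round is right.
- large_carton: Large white closed carton with a blue printed band near one end, 62 mm (its x) by 140 mm (its y, the long side) by 34 mm high, about 180 g; the bottom of the pile, lying on the counter. Origin: centre of its underside; z up. Either way round is right.
- bottle_cup: Small round dark grey cup for the dropper bottle, fixed to the counter: 44 mm inside diameter, 52 mm outside, rim 13 mm above the counter, inner floor 3 mm above the counter. Origin: centre of its underside, at counter height; z up.
- round_dish: Shallow round dark grey dish for the tub, fixed to the counter: 66 mm inside diameter, 74 mm outside, rim 8 mm above the counter, inner floor 3 mm above the counter. Origin: centre of its underside, at counter height; z up.
- small_tray: Small shallow rectangular dark grey tray for the small carton, fixed to the counter: inside 66 mm (its x) by 108 mm (its y), walls 4 mm thick, rim 8 mm and inner floor 3 mm above the counter. Origin: centre of its underside, at counter height; z up.
- large_tray: Large shallow rectangular dark grey tray for the large carton, fixed to the counter: inside 78 mm (its x) by 158 mm (its y), walls 4 mm thick, rim 8 mm and inner floor 3 mm above the counter. Origin: centre of its underside, at counter height; z up.
- measure: Clear glass measuring beaker standing loose on the counter, 54 mm across its rim, 85 mm high, about 160 g. Not to be moved. Origin: centre of its underside; z up.
Not all that is in view belongs to the job. Leave any red or turquoise look-alike of the tub alone.

How it is judged:
By the outcome, as a careful person would: the job done as asked, in the order asked, and still so for the second after the job is handed in, with the robot touching nothing.
It also fails if it takes over 128 s, if anything falls off the work surface, if the arm or the gripper's body presses on something with over 40 N, if the wrist force passes 120 N, or if a joint passes its speed limit or range.

## Robot

A 6-joint arm with a two-finger parallel gripper is mounted at the origin on the work surface. World frame = base frame: x ahead of the robot, y to its left, z up, the work surface at z = 0. Lengths are in m, angles in rad, forces in N, time in s.
With the tool pointing down it reaches from about 0.375 to 0.925 m from the base axis. Payload 5.7 kg.
Tool frame: the origin (TCP) lies between the finger pads; the fingertips stand 19 mm ahead of it and the grasp point (between the pads) is the TCP; z points along the fingers, y is the direction in which the jaws open and shut (so a half turn about z gives the same grasp; the last joint's range is limited). The gripper opens to 88 mm and grips with 3 to 60 N. Pads are 20 mm wide; open, the fingers measure 115 mm over their backs; the gripper's body (75 mm by 178 mm) begins 61 mm behind the grasp point.
Start: joints at [-1.27, 0.359, 1.51, -0, 1.272, -0.115], TCP at [0.242, -0.549, 0.242] pointing down, gripper open.
Joint ranges: [-2.97, 2.97], [-1.01, 2.36], [0.21, 2.38], [-0.96, 4.11], [0.2, 2.71], [-2.98, 2.98]. Speed limits (rad/s): [2.39, 2.39, 3.14, 3.14, 3.14, 3.14].

## Interface

Orientations are given as a unit quaternion [w, x, y, z].
In Python, from cell import r, optics gives the robot as it stands.
- The arm moves only by the tool send_rows, never from a script. Its argument "increments" is a list of rows, each an object of numbers: "dx", "dy", "dz": the shift along the tool's x, y, z in mm; "wx", "wy", "wz": the turn, a rotation vector about the tool's x, y, z in degrees; "claw": the closure, from -1 (fully open) to 1 (shut). In form: [{"dx": .., "dy": .., "dz": .., "wx": .., "wy": .., "wz": .., "claw": ..}, ...]. A call has 1 to 10 rows; each row is the pose to reach, as a shift and turn from the pose commanded when the call began, along the tool's axes at that moment; what a row does not reach only later rows make up. A row lasts 1/8 s, in which the tool goes at most 62.5 mm and 10.7 degrees, less where a joint would pass 70% of its speed; a pose out of reach is approached as far as the arm can. A call with a gripper value outside its range is refused whole. The fingers move at their own pace and stop on an object; "force" is the grip in N (left out, the last holds). Time passes only in rows, so rows that repeat a pose let the fingers close. It gives the time, the measured TCP pose, the force and the opening at its end, in the units of the state.
- r.sense(): the state, without advancing time (a new reading comes with each control period).
- optics.camera(name): name is "scene" or "top" or "wrist"; returns a dict with "pixels" (384x512x3 uint8, red, green, blue), "range_z" (384x512 float32, m along the optical axis (not along the pixel's ray), 0 where there is no reading), "fx", "fy", "cx", "cy" (pixels), "R" (3x3) and "t" (3): a world point X has camera coordinates R X + t. Camera axes: x right, y down, z forward; pixel columns grow to the right and rows downward; lengths in m; the calibration is good to about 2 mm. A picture is of the moment at which its call begins.
- r.close_job(): hands the job in, once; it reports no verdict.
The state is a dict: "clock": time; "joints": joint angles; "joint_vel": joint speeds; "joint_torque": joint torques, N m; "eef_pos": TCP position; "ee_rot": TCP orientation; "contact_force": force on the tool from outside, world axes, zero at the start; "torque": the same for the moment, N m; "opening": finger opening in m.
Only numpy, scipy, OpenCV 4.12 (cv2) and the standard library are available. Lean on these libraries where they do the work, as an engineer would, in place of code of your own. Each camera call takes 0.05 s, during which the arm holds its last target. There are 200 camera calls.

## Working session

There is one attempt and no reset: what is moved stays moved. The work goes in short steps, Python scripts to look and compute and a tool call to move; the robot and the scene stay as the last step left them, time stands still between calls to the robot, and variables do not carry over. Pictures are saved under pics/ and viewed, about 12 in all and at most 16, crops included, and the job is handed in when it is done.

Besides the shell and the picture viewer there is one more tool, called after "Call:" by a JSON object that holds its "op" and its "data". send_rows: Moves the arm, as the interface text tells. Its arguments: {"type":"object","properties":{"increments":{"type":"array"},"force":{"type":"number"}},"required":["increments"]}

```bash
mkdir -p pics; ls
cat > h.py <<'E'
import numpy as np, cv2
from cell import r, optics
def cam(n,save=None):
    c=optics.camera(n)
    if save: cv2.imwrite('pics/'+save, c['pixels'][:,:,::-1])
    return c
def world(c):
    z=c['range_z']; v,u=np.mgrid[:z.shape[0],:z.shape[1]]
    P=np.stack([(u-c['cx'])/c['fx']*z,(v-c['cy'])/c['fy']*z,z],-1)
    W=(P-np.asarray(c['t']))@np.asarray(c['R'])
    W[z==0]=np.nan
    return W
E
python3 - <<'E'
from h import *
s=r.sense(); print({k:np.round(v,3).tolist() for k,v in s.items()})
for n in ('top','scene'):
    c=cam(n,n+'0.png'); R=np.array(c['R']); print(n,c['fx'],c['cx'],c['cy'],np.round(-R.T@c['t'],3),np.round(R,2).tolist())
    np.savez(n+'0.npz',W=world(c),**c)
E
```

```text
pics
{'clock': 0.0, 'joints': [-1.27, 0.36, 1.511, -0.0, 1.273, -0.115], 'joint_vel': [0.001, -0.0, 0.0, -0.0, 0.0, -0.0], 'joint_torque': [-0.001, -51.538, -27.073, 0.067, 0.035, -0.0], 'eef_pos': [0.242, -0.548, 0.241], 'ee_rot': [-0.001, 0.978, 0.206, -0.0], 'contact_force': [-0.395, 0.254, 0.532], 'torque': [-0.062, 0.038, -0.027], 'opening': 0.087}
top 361.92678546472104 252.08833771006996 184.06508875452053 [0.417 0.01  0.898] [[-0.01, -1.0, 0.02], [-0.99, 0.01, -0.14], [0.14, -0.02, -0.99]]
scene 401.21466383165955 258.1259766207732 191.30793301924712 [ 1.037 -0.004  0.892] [[0.03, 1.0, 0.0], [0.85, -0.02, -0.53], [-0.53, 0.02, -0.85]]
```

View pics/top0.png

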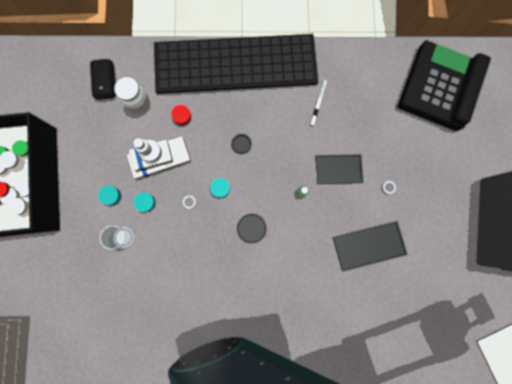

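View pics/scene0.png

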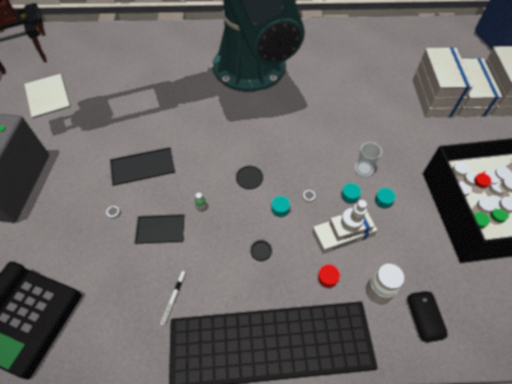

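The top view shows the pile at (157,155), the cup at (241,144), the dish at (251,228), the small tray at (339,169), the large tray at (370,246) and the beaker at (117,238). There is also an unrelated tall white jar at (130,92), along with red and turquoise discs. The scene view agrees: pile (348,225), cup (261,250), dish (249,177), small tray (160,229), large tray (142,166), beaker (369,158).

Run:
```python
from h import *
T={'top':dict(cup=(241,144),dish=(251,228),small=(339,169),large=(370,246)),'scene':dict(cup=(261,250),dish=(249,177),small=(160,229),large=(142,166))}
pile={'top':(120,132,195,182),'scene':(308,192,382,255)}
for n in T:
    d=np.load(n+'0.npz'); W=d['W']; px=d['pixels'].astype(int); g=px.max(-1)
    print(n,'counter z',np.nanmedian(W[...,2][(g>95)&(g<150)&(abs(W[...,2])<.02)]))
    for k,(u,v) in T[n].items():
        m=(g<85).astype(np.uint8); _,lab=cv2.connectedComponents(m,connectivity=4)
        M=(lab==lab[v,u])
        # rays onto z=0.008 plane
        R=d['R'];C=-R.T@d['t']; vs,us=np.nonzero(M)
        ray=np.stack([(us-d['cx'])/d['fx'],(vs-d['cy'])/d['fy'],np.ones(len(us))],-1)@R
        P=(C+ray*((.006-C[2])/ray[:,2])[:,None])[:,:2].astype(np.float32)
        c,s,a=cv2.minAreaRect(P*1000); print(k,M.sum(),'rect c',np.round(c,1),'size',np.round(s,1),'ang',round(a,1),'mean',np.round(P.mean(0)*1000,1),'zfloor',np.round(np.nanmedian(W[M][:,2])*1000,1))
    u0,v0,u1,v1=pile[n]; Q=W[v0:v1,u0:u1].reshape(-1,3)*1000; Q=Q[np.isfinite(Q[:,2])]
    print(np.histogram(Q[:,2],bins=np.arange(0,180,6)))
    for lo,hi in ((28,40),(58,70),(88,100),(148,165)):
        q=Q[(Q[:,2]>lo)&(Q[:,2]<hi)]
        if len(q)>5:
            c,s,a=cv2.minAreaRect(q[:,:2].astype(np.float32)); print(lo,len(q),np.round(np.median(q[:,2]),1),'rect',np.round(c,1),np.round(s,1),round(a,1),'mean',np.round(q.mean(0),1))
a=[cv2.resize(cv2.imread('pics/top0.png')[80:260,80:200],None,fx=3.3,fy=3.3,interpolation=2),cv2.resize(cv2.imread('pics/scene0.png')[140:260,300:400],None,fx=4.95,fy=4.95,interpolation=2)]
h=min(x.shape[0] for x in a); cv2.imwrite('pics/crop.png',cv2.resize(np.hstack([x[:h] for x in a]),(800,530)))
```

```text
top counter z 7.576883785055081e-06
cup 161364 rect c [571.  -27.8] size [1365.9  976.5] ang 89.0 mean [511.2 -11. ] zfloor -0.2
dish 161364 rect c [571.  -27.8] size [1365.9  976.5] ang 89.0 mean [511.2 -11. ] zfloor -0.2
small 744 rect c [ 584.7 -230. ] size [ 69.5 113.9] ang 0.7 mean [ 589.5 -245.6] zfloor 3.1
large 1571 rect c [ 392.5 -297. ] size [ 80.8 164.3] ang 13.2 mean [ 395.1 -317.9] zfloor 3.1
(array([791,  34,  38,  35,  51, 583,  60,  27,  35,  40, 429,  34,  14,
        13,  17, 196,  20,   8,   9,  13,  21,  18,  52,   7,   8,  49,
        19,   0,   0]), array([  0,   6,  12,  18,  24,  30,  36,  42,  48,  54,  60,  66,  72,
        78,  84,  90,  96, 102, 108, 114, 120, 126, 132, 138, 144, 150,
       156, 162, 168, 174]))
28 653 33.5 rect [609.6 217.5] [ 62.4 140.7] 19.0 mean [608.1 197.5  33.6]
58 476 63.5 rect [608.8 229. ] [50.7 90.3] 16.1 mean [603.6 228.2  63.5]
88 218 93.6 rect [611.4 220.6] [40.4 47.8] 63.8 mean [609.  217.2  93.5]
148 69 155.4 rect [613.5 229.9] [18.3 16.2] 44.9 mean [613.2 229.6 155.1]
scene counter z 0.0008633891936890818
cup 346 rect c [
[... 307 characters left out ...]
.3 mean [ 394.9 -298.8] zfloor 4.3
(array([1702,  115,  142,  107,  148,  478,  146,   53,   49,   51,  285,
        102,   24,   23,   25,  163,   42,   18,   16,   17,   26,   18,
         56,   12,   19,   23,   41,    0,    0]), array([  0,   6,  12,  18,  24,  30,  36,  42,  48,  54,  60,  66,  72,
        78,  84,  90,  96, 102, 108, 114, 120, 126, 132, 138, 144, 150,
       156, 162, 168, 174]))
28 693 34.2 rect [572.2 237. ] [127.5 201.6] 18.4 mean [608.2 204.7  33.7]
58 388 64.8 rect [611.5 230.5] [51.3 91.2] 15.3 mean [619.6 225.2  64.6]
88 202 94.5 rect [617.4 220.6] [47.1 37.4] 34.7 mean [619.7 218.5  94.4]
148 69 156.5 rect [615.9 231. ] [17.3 19.4] 82.7 mean [616.4 230.7 155.9]
```

View pics/crop.png

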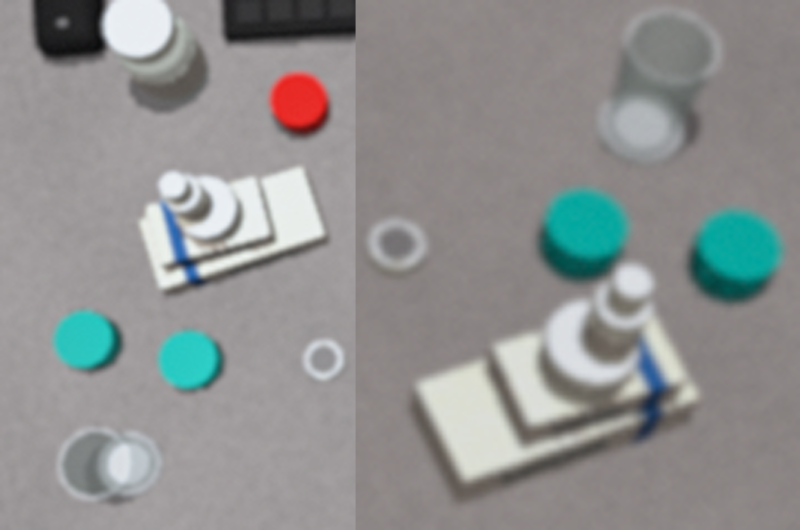

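The crop confirms the pile: bottle on tub on small carton on large carton. The candidates that could be confused with it are the white jar at top-view (130,92), which stands alone and is too big. The turquoise discs at (109,195), (144,202) and (220,188) and the red disc at (181,115) are decoys. Next I'll measure the obstacles and fit the tub, cup and dish.

```bash
cat >> h.py <<'E'
from scipy.spatial.transform import Rotation as Ro
def go(x,y,z,psi):
    "increments (tool frame) from the current pose to world mm target, tool down, tool-x yaw psi deg"
    s=r.sense(); q=np.array(s['ee_rot']); R=Ro.from_quat(q[[1,2,3,0]])
    a=np.radians(psi); T=Ro.from_matrix(np.array([[np.cos(a),np.sin(a),0],[np.sin(a),-np.cos(a),0],[0,0,-1]]))
    d=R.inv().apply(np.array([x,y,z])-np.array(s['eef_pos'])*1000)
    print('d',np.round(d,1),'w',np.round(np.degrees((R.inv()*T).as_rotvec()),1),'at',np.round(np.array(s['eef_pos'])*1000,1),'op',round(s['opening']*1000,1),'t',round(s['clock'],2),'F',np.round(s['contact_force'],1))
def circ(q):
    A=np.c_[2*q,np.ones(len(q))]; s=np.linalg.lstsq(A,(q**2).sum(1),rcond=None)[0]; return np.r_[s[:2],np.sqrt(s[2]+s[0]**2+s[1]**2)]
E
python3 - <<'E'
from h import *
T={'top':dict(cup=(241,144),dish=(251,228)),'scene':dict(cup=(261,250),dish=(249,177))}
O={'top':dict(jar=(127,88),disc1=(109,195),disc2=(144,202),disc3=(220,188),red=(181,115),beaker=(110,238),vial=(302,192)),'scene':dict(jar=(390,273),disc1=(386,197),disc2=(352,191),disc3=(281,205),red=(329,274),beaker=(370,152),vial=(200,200))}
for n in T:
    d=np.load(n+'0.npz'); W=d['W']*1000
    for k,(u,v) in O[n].items():
        q=W[v-3:v+4,u-3:u+4].reshape(-1,3); print(n,k,np.round(np.nanmedian(q,0)), 'zmax',np.round(np.nanmax(W[v-12:v+13,u-12:u+13,2])))
    g=d['pixels'].astype(int).max(-1)
    for k,(u,v) in T[n].items():
        for th in (60,70,80):
            _,lab=cv2.connectedComponents((g<th).astype(np.uint8),connectivity=4)
            M=(lab==lab[v,u]) & (g<th)
            if 50<M.sum()<2000: print(n,k,th,M.sum(),np.round([np.nanmean(W[M],0)]))
    # tub: points on side z 68..90 and top edge
    (u0,v0,u1,v1)={'top':(120,132,195,182),'scene':(308,192,382,255)}[n]
    Q=W[v0:v1,u0:u1].reshape(-1,3)
    q=Q[(Q[:,2]>72)&(Q[:,2]<88)][:,:2]; print(n,'tub side circ',np.round(circ(q),1),len(q))
    q=Q[(Q[:,2]>91)&(Q[:,2]<96)][:,:2].astype(np.float32); print(n,'tub top encl',cv2.minEnclosingCircle(q))
    q=Q[(Q[:,2]>98)&(Q[:,2]<131)][:,:2]; print(n,'bottle side circ',np.round(circ(q),1),len(q))
go(614,230,200,109)
E
```

```text
top jar [756. 275. 104.] zmax 109.0
top disc1 [519. 333.  29.] zmax 34.0
top disc2 [501. 249.  30.] zmax 34.0
top disc3 [534.  67.  30.] zmax 34.0
top red [718. 165.  29.] zmax 33.0
top beaker [417. 321.  40.] zmax 88.0
top vial [ 519. -127.   43.] zmax 63.0
top tub side circ [613.1 224.   23.7] 38
top tub top encl ((612.694091796875, 223.47152709960938), 24.0367488861084)
top bottle side circ [613.6 230.2  13.8] 71
scene jar [752. 277. 106.] zmax 110.0
scene disc1 [526. 334.  31.] zmax 35.0
scene disc2 [506. 252.  31.] zmax 158.0
scene disc3 [542.  70.  31.] zmax 35.0
scene red [723. 166.  31.] zmax 35.0
scene beaker [401. 312.  53.] zmax 90.0
scene vial [ 531. -129.   43.] zmax 64.0
scene cup 70 319 [[651.  16.   6.]]
scene cup 80 337 [[651.  16.   7.]]
scene dish 60 407 [[438.  -8.   4.]]
scene dish 70 456 [[438.  -8.   5.]]
scene dish 80 481 [[438.  -8.   5.]]
scene tub side circ [613.6 225.4  23.7] 69
scene tub top encl ((615.5181884765625, 223.87083435058594), 24.334714889526367)
scene bottle side circ [616.8 230.6  12.6] 104
d [ 654.5 -561.8   41.9] w [ -0.1  -0.1 -85.2] at [ 242.2 -548.3  240.9] op 87.8 t 0.1 F [-0.2  0.2 -0.6]
```

Run:
```python
from h import *
go(540,10,320,109)
```

```text
d [ 498.  -390.6  -78.4] w [ -0.1  -0.1 -85.2] at [ 242.2 -548.3  240.9] op 87.8 t 0.1 F [-0.2  0.2 -0.6]
```

Call:
{"op": "send_rows", "data": {"increments": [{"dx": 30, "dy": -20, "dz": -50, "wz": -9, "claw": -1}, {"dx": 80, "dy": -60, "dz": -79, "wz": -18, "claw": -1}, {"dx": 130, "dy": -100, "dz": -79, "wz": -27, "claw": -1}, {"dx": 180, "dy": -140, "dz": -79, "wz": -36, "claw": -1}, {"dx": 230, "dy": -180, "dz": -79, "wz": -45, "claw": -1}, {"dx": 280, "dy": -220, "dz": -79, "wz": -54, "claw": -1}, {"dx": 330, "dy": -260, "dz": -79, "wz": -63, "claw": -1}, {"dx": 380, "dy": -300, "dz": -79, "wz": -72, "claw": -1}, {"dx": 430, "dy": -340, "dz": -79, "wz": -80, "claw": -1}, {"dx": 498, "dy": -390, "dz": -79, "wz": -85, "claw": -1}]}}

```text
invalid input at $.increments[0]: expected keys dx, dy, dz, wx, wy, wz, claw
```

Call:
{"op": "send_rows", "data": {"increments": [{"claw": -1}, {"claw": -1}]}}

```text
invalid input at $.increments[0]: expected keys dx, dy, dz, wx, wy, wz, claw
```

Run:
```python
from h import *
c=cam('wrist','w1.png'); np.savez('w1.npz',W=world(c),**c)
R=np.array(c['R']); print(c['fx'],np.round(-R.T@c['t'],3),np.round(R,2).tolist())
go(614,230,220,109)
```

```text
324.7524328352121 [ 0.305 -0.52   0.384] [[0.41, -0.91, -0.0], [-0.88, -0.39, 0.25], [-0.23, -0.1, -0.97]]
d [ 654.5 -561.9   21.9] w [ -0.1  -0.1 -85.2] at [ 242.2 -548.4  241. ] op 87.7 t 0.15 F [-0.4  0.1 -0.3]
```

View pics/w1.png

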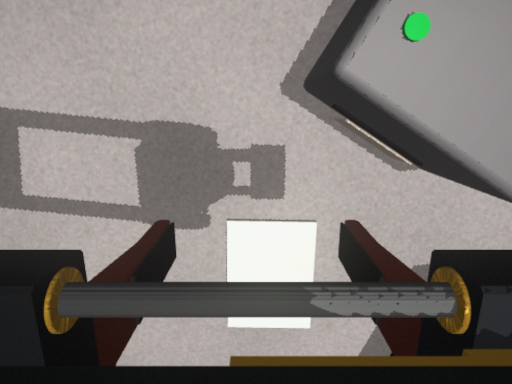

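The rows were refused because every key is required. This image only shows the start area: the arm's shadow, a white card at (270,270) and the machine at top right.

Call:
{"op": "send_rows", "data": {"increments": [{"dx": 30, "dy": -20, "dz": -50, "wx": 0, "wy": 0, "wz": -9, "claw": -1}, {"dx": 80, "dy": -60, "dz": -79, "wx": 0, "wy": 0, "wz": -18, "claw": -1}, {"dx": 130, "dy": -100, "dz": -79, "wx": 0, "wy": 0, "wz": -27, "claw": -1}, {"dx": 180, "dy": -140, "dz": -79, "wx": 0, "wy": 0, "wz": -36, "claw": -1}, {"dx": 230, "dy": -180, "dz": -79, "wx": 0, "wy": 0, "wz": -45, "claw": -1}, {"dx": 280, "dy": -220, "dz": -79, "wx": 0, "wy": 0, "wz": -54, "claw": -1}, {"dx": 330, "dy": -260, "dz": -79, "wx": 0, "wy": 0, "wz": -63, "claw": -1}, {"dx": 380, "dy": -300, "dz": -79, "wx": 0, "wy": 0, "wz": -72, "claw": -1}, {"dx": 430, "dy": -340, "dz": -79, "wx": 0, "wy": 0, "wz": -80, "claw": -1}, {"dx": 498, "dy": -390, "dz": -79, "wx": 0, "wy": 0, "wz": -85, "claw": -1}]}}

```text
clock: 1.4
eef_pos: [0.5213, -0.0236, 0.3206]
ee_rot: [0.0, 0.58, 0.814, -0.0]
contact_force: [0.6, -1.1, 0.8]
opening: 0.0877
```

Call:
{"op": "send_rows", "data": {"increments": [{"dx": 0, "dy": 0, "dz": 0, "wx": 0, "wy": 0, "wz": 0, "claw": -1}, {"dx": 0, "dy": 0, "dz": 0, "wx": 0, "wy": 0, "wz": 0, "claw": -1}]}}

```text
clock: 1.65
eef_pos: [0.5204, -0.0257, 0.3203]
ee_rot: [-0.0, 0.582, 0.813, -0.001]
contact_force: [-0.7, -0.1, 0.5]
opening: 0.0878
```

Run:
```python
from h import *
c=cam('wrist','w2.png'); np.savez('w2.npz',W=world(c),**c)
R=np.array(c['R']); print(c['fx'],np.round(-R.T@c['t'],3),np.round(r.sense()['joints'],2))
go(614,230,220,109)
```

```text
324.7524328352121 [0.498 0.04  0.463] [-0.18  0.18  1.56 -0.    1.4  -0.51]
d [212.5 171.4 100.2] w [-0.1  0.  -0.2] at [520.2 -26.4 320.4] op 87.7 t 1.7 F [ 1.1 -1.1 -0.6]
```

View pics/w2.png

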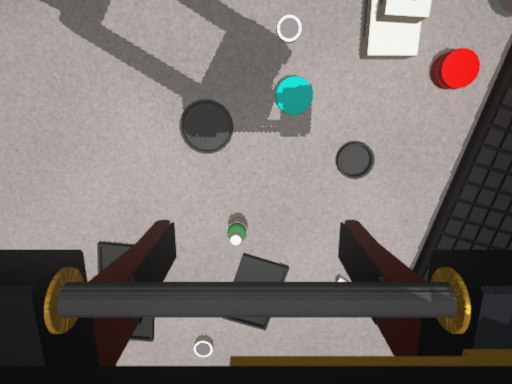

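The wrist view shows the dish at (207,126), the cup at (354,159), both trays behind the fingers, a corner of the pile at (395,30), and a turquoise disc at (294,95).

Run:
```python
from h import *
d=np.load('w2.npz'); W=d['W']*1000; g=d['pixels'].max(-1)
for k,(u,v),zr in (('cup',(354,159),13),('dish',(207,126),8)):
    sub=np.s_[v-32:v+33,u-32:u+33]
    Z=W[...,2]; print(k,'floor',np.round(np.nanmedian(Z[v-5:v+6,u-5:u+6]),1))
    w=W[sub].reshape(-1,3); q=w[(w[:,2]>zr-3)&(w[:,2]<zr+4)]
    print('rim n',len(q),np.round(np.nanmedian(q[:,2]),1),np.round(circ(q[:,:2]),1),'encl',cv2.minEnclosingCircle(q[:,:2].astype(np.float32)))
```

```text
cup floor 2.8
rim n 314 12.4 [650.8  17.2  23.7] encl ((651.1422119140625, 17.239870071411133), 25.77680778503418)
dish floor 2.5
rim n 486 7.4 [439.1  -6.7  34.6] encl ((438.9778137207031, -6.887146949768066), 36.92131805419922)
```

Call:
{"op": "send_rows", "data": {"increments": [{"dx": 20, "dy": 15, "dz": 10, "wx": 0, "wy": 0, "wz": 0, "claw": -1}, {"dx": 60, "dy": 45, "dz": 30, "wx": 0, "wy": 0, "wz": 0, "claw": -1}, {"dx": 100, "dy": 80, "dz": 50, "wx": 0, "wy": 0, "wz": 0, "claw": -1}, {"dx": 140, "dy": 110, "dz": 70, "wx": 0, "wy": 0, "wz": 0, "claw": -1}, {"dx": 175, "dy": 140, "dz": 85, "wx": 0, "wy": 0, "wz": 0, "claw": -1}, {"dx": 200, "dy": 160, "dz": 95, "wx": 0, "wy": 0, "wz": 0, "claw": -1}, {"dx": 212, "dy": 171, "dz": 100, "wx": 0, "wy": 0, "wz": 0, "claw": -1}, {"dx": 212, "dy": 171, "dz": 100, "wx": 0, "wy": 0, "wz": 0, "claw": -1}, {"dx": 212, "dy": 171, "dz": 100, "wx": 0, "wy": 0, "wz": 0, "claw": -1}]}}

```text
clock: 2.82
eef_pos: [0.6143, 0.2286, 0.2212]
ee_rot: [0.0, 0.583, 0.813, -0.0]
contact_force: [-0.1, -0.2, 0.1]
opening: 0.0877
```

Run:
```python
from h import *
go(614.5,230,127,109)
```

```text
d [ 1.3  0.7 94.2] w [ 0.   0.  -0.3] at [614.3 228.6 221.2] op 87.7 t 2.83 F [-0.1 -0.2  0.1]
```

Call:
{"op": "send_rows", "data": {"increments": [{"dx": 1, "dy": 1, "dz": 25, "wx": 0, "wy": 0, "wz": 0, "claw": -1}, {"dx": 1, "dy": 1, "dz": 55, "wx": 0, "wy": 0, "wz": 0, "claw": -1}, {"dx": 1, "dy": 1, "dz": 80, "wx": 0, "wy": 0, "wz": 0, "claw": -1}, {"dx": 1, "dy": 1, "dz": 93, "wx": 0, "wy": 0, "wz": 0, "claw": -1}, {"dx": 1, "dy": 1, "dz": 93, "wx": 0, "wy": 0, "wz": 0, "claw": -1}, {"dx": 1, "dy": 1, "dz": 93, "wx": 0, "wy": 0, "wz": 0, "claw": -0.2}, {"dx": 1, "dy": 1, "dz": 93, "wx": 0, "wy": 0, "wz": 0, "claw": 0.1}, {"dx": 1, "dy": 1, "dz": 93, "wx": 0, "wy": 0, "wz": 0, "claw": 0.6}, {"dx": 1, "dy": 1, "dz": 93, "wx": 0, "wy": 0, "wz": 0, "claw": 1}, {"dx": 1, "dy": 1, "dz": 93, "wx": 0, "wy": 0, "wz": 0, "claw": 1}], "force": 12}}

```text
clock: 4.08
eef_pos: [0.6149, 0.2316, 0.1278]
ee_rot: [-0.0, 0.582, 0.813, 0.0]
contact_force: [1.0, 1.2, -0.5]
opening: 0.0414
```

Call:
{"op": "send_rows", "data": {"increments": [{"dx": 0, "dy": 0, "dz": 0, "wx": 0, "wy": 0, "wz": 0, "claw": 1}, {"dx": 0, "dy": 0, "dz": 0, "wx": 0, "wy": 0, "wz": 0, "claw": 1}]}}

```text
clock: 4.32
eef_pos: [0.6149, 0.2316, 0.1277]
ee_rot: [-0.0, 0.582, 0.813, 0.0]
contact_force: [0.1, 0.1, 0.5]
opening: 0.0275
```

Call:
{"op": "send_rows", "data": {"increments": [{"dx": 0, "dy": 0, "dz": -10, "wx": 0, "wy": 0, "wz": 0, "claw": 1}, {"dx": 0, "dy": 0, "dz": -35, "wx": 0, "wy": 0, "wz": 0, "claw": 1}, {"dx": 0, "dy": 0, "dz": -60, "wx": 0, "wy": 0, "wz": 0, "claw": 1}, {"dx": 0, "dy": 0, "dz": -60, "wx": 0, "wy": 0, "wz": 0, "claw": 1}]}}

```text
clock: 4.82
eef_pos: [0.6166, 0.232, 0.1904]
ee_rot: [0.002, 0.582, 0.813, 0.002]
contact_force: [0.2, 0.1, -0.7]
opening: 0.0278
```

Run:
```python
from h import *
c=cam('scene'); c2=cam('top')
for c,b in ((c,(308,180,390,255)),(c2,(110,122,195,182))):
    Q=world(c)[b[1]:b[3],b[0]:b[2]].reshape(-1,3)*1000
    q=Q[(Q[:,2]>90)&(Q[:,2]<98)][:,:2].astype(np.float32); print(len(q),'tub',cv2.minEnclosingCircle(q),q.mean(0))
go(651,18,80,109)
```

```text
324 tub ((614.3084716796875, 225.03656005859375), 24.9312686920166) [615.63885 224.54292]
233 tub ((612.6412963867188, 222.18580627441406), 23.5030517578125) [614.0243  217.10922]
d [-213.8  -34.5  107.6] w [ 0.  -0.  -0.2] at [614.7 231.5 187.6] op 27.7 t 4.92 F [-0.3 -0.6 -0.5]
```

Call:
{"op": "send_rows", "data": {"increments": [{"dx": -20, "dy": -3, "dz": 0, "wx": 0, "wy": 0, "wz": 0, "claw": 1}, {"dx": -60, "dy": -10, "dz": 0, "wx": 0, "wy": 0, "wz": 0, "claw": 1}, {"dx": -105, "dy": -17, "dz": 0, "wx": 0, "wy": 0, "wz": 0, "claw": 1}, {"dx": -150, "dy": -24, "dz": 20, "wx": 0, "wy": 0, "wz": 0, "claw": 1}, {"dx": -190, "dy": -31, "dz": 50, "wx": 0, "wy": 0, "wz": 0, "claw": 1}, {"dx": -210, "dy": -34, "dz": 85, "wx": 0, "wy": 0, "wz": 0, "claw": 1}, {"dx": -214, "dy": -34, "dz": 107, "wx": 0, "wy": 0, "wz": 0, "claw": 1}, {"dx": -214, "dy": -34, "dz": 107, "wx": 0, "wy": 0, "wz": 0, "claw": 1}, {"dx": -214, "dy": -34, "dz": 107, "wx": 0, "wy": 0, "wz": 0, "claw": 1}]}}

```text
clock: 6.05
eef_pos: [0.6518, 0.0176, 0.0809]
ee_rot: [-0.0, 0.582, 0.813, -0.0]
contact_force: [0.0, 0.5, -0.3]
opening: 0.0279
```

Run:
```python
from h import *
c=cam('scene','s2.png'); W=world(c)*1000; M=(abs(W[...,0]-651)<30)&(abs(W[...,1]-17)<40)&(W[...,2]>44)&(W[...,2]<80); print(M.sum(), circ(W[M][:,:2]), W[M][:,2].min())
cv2.imwrite('pics/s2.png',cv2.resize(c['pixels'][130:300,180:400,::-1],None,fx=3,fy=3))
go(651,18,37,109)
```

```text
4 [647.53036192  28.18703465  24.70263877] 51.72797167312777
d [ 0.5 -1.2 44.5] w [ 0.1  0.  -0.2] at [652.3  17.9  81.5] op 27.6 t 6.1 F [ 0.7 -0.8 -0.1]
```

View pics/s2.png

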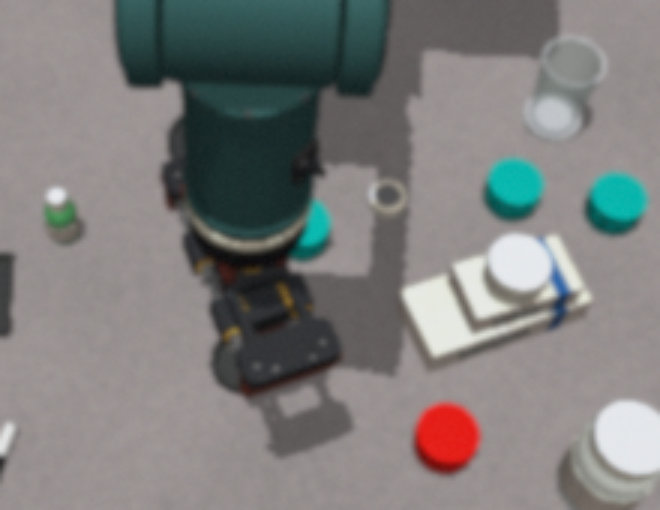

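The pile is intact, with the tub at crop (520,265). The gripper hides the cup. Lowering now.

Call:
{"op": "send_rows", "data": {"increments": [{"dx": 0, "dy": 0, "dz": 15, "wx": 0, "wy": 0, "wz": 0, "claw": 1}, {"dx": 0, "dy": 0, "dz": 28, "wx": 0, "wy": 0, "wz": 0, "claw": 1}, {"dx": 0, "dy": 0, "dz": 36, "wx": 0, "wy": 0, "wz": 0, "claw": 1}, {"dx": 0, "dy": 0, "dz": 41, "wx": 0, "wy": 0, "wz": 0, "claw": 1}, {"dx": 0, "dy": 0, "dz": 43, "wx": 0, "wy": 0, "wz": 0, "claw": 1}, {"dx": 0, "dy": 0, "dz": 43, "wx": 0, "wy": 0, "wz": 0, "claw": 1}, {"dx": 0, "dy": 0, "dz": 43, "wx": 0, "wy": 0, "wz": 0, "claw": 1}]}}

```text
clock: 6.98
eef_pos: [0.6521, 0.018, 0.038]
ee_rot: [0.0, 0.582, 0.813, 0.0]
contact_force: [0.6, -0.4, -0.2]
opening: 0.0274
```

Call:
{"op": "send_rows", "data": {"increments": [{"dx": 0, "dy": 0, "dz": 0.5, "wx": 0, "wy": 0, "wz": 0, "claw": 1}, {"dx": 0, "dy": 0, "dz": 1, "wx": 0, "wy": 0, "wz": 0, "claw": 1}, {"dx": 0, "dy": 0, "dz": 1, "wx": 0, "wy": 0, "wz": 0, "claw": 1}]}}

```text
clock: 7.35
eef_pos: [0.6517, 0.018, 0.0367]
ee_rot: [-0.0, 0.582, 0.813, 0.0]
contact_force: [-0.6, -0.2, -0.5]
opening: 0.0279
```

Call:
{"op": "send_rows", "data": {"increments": [{"dx": 0, "dy": 0, "dz": 0.5, "wx": 0, "wy": 0, "wz": 0, "claw": 1}, {"dx": 0, "dy": 0, "dz": 0.8, "wx": 0, "wy": 0, "wz": 0, "claw": 1}, {"dx": 0, "dy": 0, "dz": 0.8, "wx": 0, "wy": 0, "wz": 0, "claw": 1}]}}

```text
clock: 7.72
eef_pos: [0.6518, 0.018, 0.0366]
ee_rot: [0.0, 0.582, 0.813, 0.0]
contact_force: [-1.2, -0.0, 6.0]
opening: 0.0277
```

Contact at 6 N. Opening slowly, then going straight up.

Call:
{"op": "send_rows", "data": {"increments": [{"dx": 0, "dy": 0, "dz": -0.3, "wx": 0, "wy": 0, "wz": 0, "claw": 0.3}, {"dx": 0, "dy": 0, "dz": -0.3, "wx": 0, "wy": 0, "wz": 0, "claw": 0.2}, {"dx": 0, "dy": 0, "dz": -0.3, "wx": 0, "wy": 0, "wz": 0, "claw": 0}, {"dx": 0, "dy": 0, "dz": -0.3, "wx": 0, "wy": 0, "wz": 0, "claw": 0}, {"dx": 0, "dy": 0, "dz": -0.3, "wx": 0, "wy": 0, "wz": 0, "claw": 0}, {"dx": 0, "dy": 0, "dz": -20, "wx": 0, "wy": 0, "wz": 0, "claw": 0}, {"dx": 0, "dy": 0, "dz": -60, "wx": 0, "wy": 0, "wz": 0, "claw": -1}, {"dx": 0, "dy": 0, "dz": -110, "wx": 0, "wy": 0, "wz": 0, "claw": -1}, {"dx": 0, "dy": 0, "dz": -150, "wx": 0, "wy": 0, "wz": 0, "claw": -1}, {"dx": 0, "dy": 0, "dz": -150, "wx": 0, "wy": 0, "wz": 0, "claw": -1}]}}

```text
clock: 8.98
eef_pos: [0.6547, 0.0179, 0.1915]
ee_rot: [0.004, 0.582, 0.813, 0.002]
contact_force: [-0.2, -0.2, 1.4]
opening: 0.0801
```

Run:
```python
from h import *
go(614,224,140,109)
```

```text
d [208.4  27.6  51. ] w [ 0.5  0.2 -0.2] at [654.7  17.9 191.5] op 80.1 t 8.97 F [-0.2 -0.2  1.4]
```

Call:
{"op": "send_rows", "data": {"increments": [{"dx": 25, "dy": 4, "dz": 0, "wx": 0, "wy": 0, "wz": 0, "claw": -1}, {"dx": 70, "dy": 10, "dz": 0, "wx": 0, "wy": 0, "wz": 0, "claw": -1}, {"dx": 120, "dy": 17, "dz": 0, "wx": 0, "wy": 0, "wz": 0, "claw": -1}, {"dx": 165, "dy": 25, "dz": 10, "wx": 0, "wy": 0, "wz": 0, "claw": -1}, {"dx": 195, "dy": 29, "dz": 25, "wx": 0, "wy": 0, "wz": 0, "claw": -1}, {"dx": 207, "dy": 31, "dz": 40, "wx": 0, "wy": 0, "wz": 0, "claw": -1}, {"dx": 207, "dy": 31, "dz": 47, "wx": 0, "wy": 0, "wz": 0, "claw": -1}, {"dx": 207, "dy": 31, "dz": 47, "wx": 0, "wy": 0, "wz": 0, "claw": -1}, {"dx": 207, "dy": 31, "dz": 47, "wx": 0, "wy": 0, "wz": 0, "claw": -1}]}}

```text
clock: 10.1
eef_pos: [0.615, 0.2228, 0.1393]
ee_rot: [0.0, 0.583, 0.813, 0.0]
contact_force: [0.2, 0.1, 0.6]
opening: 0.0879
```

Run:
```python
from h import *
c=cam('scene'); W=world(c)*1000
M=(abs(W[...,0]-651)<26)&(abs(W[...,1]-17)<26)&(W[...,2]>54)&(W[...,2]<72); q=W[M]; print('bottle top',len(q),np.round(np.median(q,0),1),np.round(np.nanmax(q[:,2])))
M=(abs(W[...,0]-651)<26)&(abs(W[...,1]-17)<26)&(W[...,2]>18)&(W[...,2]<41); q=W[M]; print('body circ',len(q),np.round(circ(q[:,:2]),1))
go(614,224,91,109)
```

```text
bottle top 66 [653.9  18.1  65.1] 71.0
body circ 55 [652.3  17.8  12.9]
d [ 1.4 -0.7 48.4] w [ 0.1  0.  -0.3] at [615.1 222.9 139.4] op 87.6 t 10.15 F [-0.3  0.1 -0.2]
```

The bottle stands upright in the cup (top at 65 mm, centred to within about 1.5 mm). Tub next.

Call:
{"op": "send_rows", "data": {"increments": [{"dx": 1, "dy": -1, "dz": 15, "wx": 0, "wy": 0, "wz": 0, "claw": -1}, {"dx": 1, "dy": -1, "dz": 33, "wx": 0, "wy": 0, "wz": 0, "claw": -1}, {"dx": 1, "dy": -1, "dz": 45, "wx": 0, "wy": 0, "wz": 0, "claw": -0.6}, {"dx": 1, "dy": -1, "dz": 48, "wx": 0, "wy": 0, "wz": 0, "claw": -0.4}, {"dx": 1, "dy": -1, "dz": 48, "wx": 0, "wy": 0, "wz": 0, "claw": -0.3}, {"dx": 1, "dy": -1, "dz": 48, "wx": 0, "wy": 0, "wz": 0, "claw": -0.2}, {"dx": 1, "dy": -1, "dz": 48, "wx": 0, "wy": 0, "wz": 0, "claw": 0}, {"dx": 1, "dy": -1, "dz": 48, "wx": 0, "wy": 0, "wz": 0, "claw": 0.3}, {"dx": 1, "dy": -1, "dz": 48, "wx": 0, "wy": 0, "wz": 0, "claw": 1}, {"dx": 1, "dy": -1, "dz": 48, "wx": 0, "wy": 0, "wz": 0, "claw": 1}], "force": 15}}

```text
clock: 11.4
eef_pos: [0.6136, 0.2247, 0.0915]
ee_rot: [0.0, 0.582, 0.813, 0.001]
contact_force: [0.3, 0.4, 3.8]
opening: 0.0477
```

Call:
{"op": "send_rows", "data": {"increments": [{"dx": 0, "dy": 0, "dz": 0, "wx": 0, "wy": 0, "wz": 0, "claw": 1}, {"dx": 0, "dy": 0, "dz": 0, "wx": 0, "wy": 0, "wz": 0, "claw": 1}]}}

```text
clock: 11.65
eef_pos: [0.6136, 0.2248, 0.0915]
ee_rot: [0.0, 0.582, 0.813, 0.001]
contact_force: [0.5, -0.3, 5.8]
opening: 0.0476
```

Call:
{"op": "send_rows", "data": {"increments": [{"dx": 0, "dy": 0, "dz": -8, "wx": 0, "wy": 0, "wz": 0, "claw": 1}, {"dx": 0, "dy": 0, "dz": -30, "wx": 0, "wy": 0, "wz": 0, "claw": 1}, {"dx": 0, "dy": 0, "dz": -50, "wx": 0, "wy": 0, "wz": 0, "claw": 1}, {"dx": 0, "dy": 0, "dz": -50, "wx": 0, "wy": 0, "wz": 0, "claw": 1}]}}

```text
clock: 12.15
eef_pos: [0.6138, 0.2247, 0.1423]
ee_rot: [0.001, 0.582, 0.813, 0.001]
contact_force: [1.0, -0.1, -1.0]
opening: 0.0475
```

Run:
```python
from h import *
go(439,-7,80,109)
```

```text
d [-162.9 -240.4   61.7] w [ 0.1  0.  -0.2] at [613.8 224.7 142.3] op 47.5 t 12.15 F [ 1.  -0.1 -1. ]
```

Call:
{"op": "send_rows", "data": {"increments": [{"dx": -15, "dy": -20, "dz": 0, "wx": 0, "wy": 0, "wz": 0, "claw": 1}, {"dx": -45, "dy": -66, "dz": 0, "wx": 0, "wy": 0, "wz": 0, "claw": 1}, {"dx": -75, "dy": -112, "dz": 0, "wx": 0, "wy": 0, "wz": 0, "claw": 1}, {"dx": -107, "dy": -158, "dz": 0, "wx": 0, "wy": 0, "wz": 0, "claw": 1}, {"dx": -137, "dy": -203, "dz": 10, "wx": 0, "wy": 0, "wz": 0, "claw": 1}, {"dx": -155, "dy": -230, "dz": 35, "wx": 0, "wy": 0, "wz": 0, "claw": 1}, {"dx": -163, "dy": -240, "dz": 60, "wx": 0, "wy": 0, "wz": 0, "claw": 1}, {"dx": -163, "dy": -240, "dz": 60, "wx": 0, "wy": 0, "wz": 0, "claw": 1}, {"dx": -163, "dy": -240, "dz": 60, "wx": 0, "wy": 0, "wz": 0, "claw": 1}]}}

```text
clock: 13.28
eef_pos: [0.439, -0.0069, 0.0811]
ee_rot: [-0.0, 0.582, 0.813, 0.0]
contact_force: [0.3, 0.2, -0.2]
opening: 0.0475
```

Run:
```python
from h import *
go(439,-7,31,109)
```

```text
d [-0.1 -0.  50.1] w [ 0.  -0.  -0.2] at [439.   -6.9  81.1] op 47.5 t 13.28 F [ 0.3  0.2 -0.2]
```

Call:
{"op": "send_rows", "data": {"increments": [{"dx": 0, "dy": 0, "dz": 15, "wx": 0, "wy": 0, "wz": 0, "claw": 1}, {"dx": 0, "dy": 0, "dz": 32, "wx": 0, "wy": 0, "wz": 0, "claw": 1}, {"dx": 0, "dy": 0, "dz": 43, "wx": 0, "wy": 0, "wz": 0, "claw": 1}, {"dx": 0, "dy": 0, "dz": 49, "wx": 0, "wy": 0, "wz": 0, "claw": 1}, {"dx": 0, "dy": 0, "dz": 50, "wx": 0, "wy": 0, "wz": 0, "claw": 1}, {"dx": 0, "dy": 0, "dz": 50.5, "wx": 0, "wy": 0, "wz": 0, "claw": 1}, {"dx": 0, "dy": 0, "dz": 50.5, "wx": 0, "wy": 0, "wz": 0, "claw": 1}]}}

```text
clock: 14.15
eef_pos: [0.4387, -0.0072, 0.0307]
ee_rot: [0.0, 0.582, 0.813, 0.0]
contact_force: [-0.0, -0.1, -1.2]
opening: 0.0477
```

Call:
{"op": "send_rows", "data": {"increments": [{"dx": 0, "dy": 0, "dz": 0.5, "wx": 0, "wy": 0, "wz": 0, "claw": 1}, {"dx": 0, "dy": 0, "dz": 0.5, "wx": 0, "wy": 0, "wz": 0, "claw": 1}]}}

```text
clock: 14.4
eef_pos: [0.4387, -0.0072, 0.0304]
ee_rot: [0.0, 0.582, 0.813, 0.0]
contact_force: [-0.8, -0.4, 5.4]
opening: 0.0476
```

Call:
{"op": "send_rows", "data": {"increments": [{"dx": 0, "dy": 0, "dz": -0.3, "wx": 0, "wy": 0, "wz": 0, "claw": -0.2}, {"dx": 0, "dy": 0, "dz": -0.3, "wx": 0, "wy": 0, "wz": 0, "claw": -0.4}, {"dx": 0, "dy": 0, "dz": -0.3, "wx": 0, "wy": 0, "wz": 0, "claw": -0.5}, {"dx": 0, "dy": 0, "dz": -0.3, "wx": 0, "wy": 0, "wz": 0, "claw": -0.5}, {"dx": 0, "dy": 0, "dz": -20, "wx": 0, "wy": 0, "wz": 0, "claw": -0.5}, {"dx": 0, "dy": 0, "dz": -55, "wx": 0, "wy": 0, "wz": 0, "claw": -1}, {"dx": 0, "dy": 0, "dz": -95, "wx": 0, "wy": 0, "wz": 0, "claw": -1}, {"dx": 0, "dy": 0, "dz": -115, "wx": 0, "wy": 0, "wz": 0, "claw": -1}, {"dx": 0, "dy": 0, "dz": -120, "wx": 0, "wy": 0, "wz": 0, "claw": -1}]}}

```text
clock: 15.52
eef_pos: [0.4393, -0.0073, 0.151]
ee_rot: [0.001, 0.582, 0.813, 0.001]
contact_force: [0.5, 0.1, -0.5]
opening: 0.0879
```

Run:
```python
from h import *
c=cam('scene'); W=world(c)*1000; np.savez('s3.npz',W=W,px=c['pixels'])
Q=W[180:265,300:390].reshape(-1,3)
q=Q[(Q[:,2]>61)&(Q[:,2]<68)]; print('small',np.median(q[:,2]),[np.round(x,1) for x in cv2.minAreaRect(q[:,:2].astype(np.float32))])
q=Q[(Q[:,2]>32)&(Q[:,2]<37)&(Q[:,1]<300)&(abs(Q[:,0]-609)<70)&(abs(Q[:,1]-217)<85)]; print('large',[np.round(x,1) for x in cv2.minAreaRect(q[:,:2].astype(np.float32))])
go(609,229,140,106)
```

```text
small 64.72017231550062 [array([610.3, 230.1]), array([51.8, 90.5]), np.float64(15.9)]
large [array([612.2, 218.4]), array([ 63. , 140.9]), np.float64(18.6)]
d [168.7 237.1  10.9] w [0.1 0.  2.8] at [439.   -7.2 150.7] op 87.9 t 15.57 F [ 0.7 -0.  -0.4]
```

Call:
{"op": "send_rows", "data": {"increments": [{"dx": 15, "dy": 20, "dz": 0, "wx": 0, "wy": 0, "wz": 1, "claw": -1}, {"dx": 47, "dy": 66, "dz": 0, "wx": 0, "wy": 0, "wz": 2.8, "claw": -1}, {"dx": 80, "dy": 112, "dz": 0, "wx": 0, "wy": 0, "wz": 2.8, "claw": -1}, {"dx": 112, "dy": 158, "dz": 0, "wx": 0, "wy": 0, "wz": 2.8, "claw": -1}, {"dx": 143, "dy": 203, "dz": 0, "wx": 0, "wy": 0, "wz": 2.8, "claw": -1}, {"dx": 162, "dy": 229, "dz": 5, "wx": 0, "wy": 0, "wz": 2.8, "claw": -1}, {"dx": 169, "dy": 238, "dz": 10, "wx": 0, "wy": 0, "wz": 2.8, "claw": -1}, {"dx": 169, "dy": 238, "dz": 11, "wx": 0, "wy": 0, "wz": 2.8, "claw": -1}, {"dx": 169, "dy": 238, "dz": 11, "wx": 0, "wy": 0, "wz": 2.8, "claw": -1}]}}

```text
clock: 16.7
eef_pos: [0.6079, 0.2283, 0.1382]
ee_rot: [-0.001, 0.602, 0.799, -0.001]
contact_force: [-0.2, 0.8, 0.5]
opening: 0.0875
```

Run:
```python
from h import *
c=cam('scene'); W=world(c)*1000
M=(np.hypot(W[...,0]-439,W[...,1]+7)<35)&(W[...,2]>28)&(W[...,2]<38); q=W[M]; print('tub top',len(q),np.round(np.median(q[:,2]),1),cv2.minEnclosingCircle(q[:,:2].astype(np.float32)))
c=cam('wrist','w3.png'); W=world(c)*1000
M=(abs(W[...,2]-64)<4)&(abs(W[...,0]-609)<60)&(abs(W[...,1]-229)<70); print(M.sum(),[np.round(x,1) for x in cv2.minAreaRect(W[M][:,:2].astype(np.float32))], np.round(np.median(W[M][:,2]),1))
go(609.5,229.5,62,106)
```

```text
tub top 236 33.7 ((438.25567626953125, -6.805286407470703), 24.638736724853516)
8758 [array([611.2, 231.3]), array([50.5, 90.3]), np.float64(16.0)] 63.6
d [ 0.8  1.3 77. ] w [-0.  0. -0.] at [608.5 228.4 139. ] op 87.9 t 16.8 F [ 0.9 -0.1  0.1]
```

The tub sits in the dish (top 33.7 mm, centred within 1 mm). Now the small carton.

Call:
{"op": "send_rows", "data": {"increments": [{"dx": 1.5, "dy": 2, "dz": 25, "wx": 0, "wy": 0, "wz": 0, "claw": -1}, {"dx": 1.5, "dy": 2, "dz": 52, "wx": 0, "wy": 0, "wz": 0, "claw": -1}, {"dx": 1.5, "dy": 2, "dz": 70, "wx": 0, "wy": 0, "wz": 0, "claw": -0.6}, {"dx": 1.5, "dy": 2, "dz": 76, "wx": 0, "wy": 0, "wz": 0, "claw": -0.4}, {"dx": 1.5, "dy": 2, "dz": 76, "wx": 0, "wy": 0, "wz": 0, "claw": -0.3}, {"dx": 1.5, "dy": 2, "dz": 76, "wx": 0, "wy": 0, "wz": 0, "claw": -0.2}, {"dx": 1.5, "dy": 2, "dz": 76, "wx": 0, "wy": 0, "wz": 0, "claw": 0}, {"dx": 1.5, "dy": 2, "dz": 76, "wx": 0, "wy": 0, "wz": 0, "claw": 0.3}, {"dx": 1.5, "dy": 2, "dz": 76, "wx": 0, "wy": 0, "wz": 0, "claw": 1}, {"dx": 1.5, "dy": 2, "dz": 76, "wx": 0, "wy": 0, "wz": 0, "claw": 1}], "force": 18}}

```text
clock: 18.05
eef_pos: [0.6114, 0.2318, 0.0638]
ee_rot: [0.0, 0.602, 0.799, 0.001]
contact_force: [-0.0, 0.6, 6.7]
opening: 0.0499
```

Call:
{"op": "send_rows", "data": {"increments": [{"dx": 0, "dy": 0, "dz": 0, "wx": 0, "wy": 0, "wz": 0, "claw": 1}, {"dx": 0, "dy": 0, "dz": 0, "wx": 0, "wy": 0, "wz": 0, "claw": 1}, {"dx": 0, "dy": 0, "dz": -8, "wx": 0, "wy": 0, "wz": 0, "claw": 1}, {"dx": 0, "dy": 0, "dz": -30, "wx": 0, "wy": 0, "wz": 0, "claw": 1}, {"dx": 0, "dy": 0, "dz": -60, "wx": 0, "wy": 0, "wz": 0, "claw": 1}, {"dx": 0, "dy": 0, "dz": -75, "wx": 0, "wy": 0, "wz": 0, "claw": 1}, {"dx": 0, "dy": 0, "dz": -75, "wx": 0, "wy": 0, "wz": 0, "claw": 1}]}}

```text
clock: 18.92
eef_pos: [0.6115, 0.2318, 0.139]
ee_rot: [0.001, 0.602, 0.799, 0.001]
contact_force: [0.0, -0.4, -1.4]
opening: 0.0496
```

Run:
```python
from h import *
c=cam('scene','s4.png'); W=world(c)*1000; c2=cam('top','t4.png'); W2=world(c2)*1000
for w in (W,W2):
    M=(abs(w[...,2]-34.5)<2.5)&(abs(w[...,0]-609)<70)&(abs(w[...,1]-217)<85); print('large',M.sum(),[np.round(x,1) for x in cv2.minAreaRect(w[M][:,:2].astype(np.float32))])
# refine trays from initial images by rim height
d=np.load('top0.npz'); w=d['W']*1000
for k,(x,y) in dict(small=(585,-230),large=(393,-298)).items():
    M=(abs(w[...,2]-3)<1.2)&(np.hypot(w[...,0]-x,w[...,1]-y)<95)&(d['pixels'].max(-1)<85); print(k,'floor',M.sum(),[np.round(t,1) for t in cv2.minAreaRect(w[M][:,:2].astype(np.float32))])
go(585,-230,140,91)
```

```text
large 898 [array([612.5, 218.7]), array([ 62.3, 140.4]), np.float64(18.4)]
large 577 [array([617.9, 192.5]), array([61.8, 88.1]), np.float64(19.1)]
small floor 344 [array([ 584.4, -230.4]), array([ 65.2, 112.2]), np.float64(1.5)]
large floor 817 [array([ 392.3, -297.4]), array([ 79.9, 164. ]), np.float64(13.1)]
d [-436.6 -151.5   -2.8] w [-0.1  0.  15. ] at [610.1 231.5 137.1] op 50.1 t 19.02 F [ 0.1  0.9 -1.5]
```

Call:
{"op": "send_rows", "data": {"increments": [{"dx": -20, "dy": -7, "dz": 0, "wx": 0, "wy": 0, "wz": 0, "claw": 1}, {"dx": -70, "dy": -24, "dz": 0, "wx": 0, "wy": 0, "wz": 2, "claw": 1}, {"dx": -125, "dy": -43, "dz": 0, "wx": 0, "wy": 0, "wz": 4, "claw": 1}, {"dx": -180, "dy": -62, "dz": 0, "wx": 0, "wy": 0, "wz": 6, "claw": 1}, {"dx": -235, "dy": -81, "dz": 0, "wx": 0, "wy": 0, "wz": 8, "claw": 1}, {"dx": -290, "dy": -100, "dz": 0, "wx": 0, "wy": 0, "wz": 10, "claw": 1}, {"dx": -345, "dy": -119, "dz": 0, "wx": 0, "wy": 0, "wz": 12, "claw": 1}, {"dx": -395, "dy": -137, "dz": 10, "wx": 0, "wy": 0, "wz": 14, "claw": 1}, {"dx": -427, "dy": -148, "dz": 30, "wx": 0, "wy": 0, "wz": 15, "claw": 1}, {"dx": -437, "dy": -151, "dz": 50, "wx": 0, "wy": 0, "wz": 15, "claw": 1}]}}

```text
clock: 20.27
eef_pos: [0.5848, -0.2329, 0.0864]
ee_rot: [-0.0, 0.702, 0.712, -0.0]
contact_force: [0.7, 0.0, -1.3]
opening: 0.0502
```

Call:
{"op": "send_rows", "data": {"increments": [{"dx": 0, "dy": 0, "dz": 10, "wx": 0, "wy": 0, "wz": 0, "claw": 1}, {"dx": 0, "dy": 0, "dz": 10, "wx": 0, "wy": 0, "wz": 0, "claw": 1}, {"dx": 0, "dy": 0, "dz": 10, "wx": 0, "wy": 0, "wz": 0, "claw": 1}]}}

```text
clock: 20.65
eef_pos: [0.5866, -0.2289, 0.0783]
ee_rot: [0.0, 0.7, 0.714, 0.0]
contact_force: [1.1, 0.3, -1.0]
opening: 0.0498
```

Run:
```python
from h import *
c=cam('scene'); W=world(c)*1000; cv2.imwrite('pics/s5.png',cv2.resize(c['pixels'][120:290,80:300,::-1],None,fx=3,fy=3))
c=cam('wrist','w5.png')
go(585,-230.5,33,91)
```

```text
d [-1.1 -2.  45.7] w [0.1 0.  0.1] at [ 587.  -229.3   78.7] op 49.7 t 20.75 F [-0.1  0.3 -1.1]
```

View pics/w5.png

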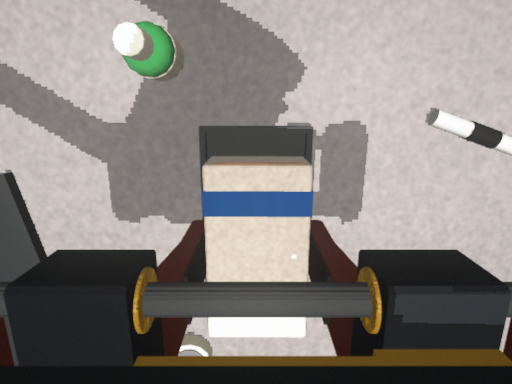

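The carton is held level over the tray. The tray's far edge is at row 127, its sides are at columns 200 and 312, and the blue band is on the far end. I'll check the tray centre from this view.

Run:
```python
from h import *
c=cam('wrist'); R=np.array(c['R']);C=-R.T@c['t']
def ray(u,v,z):
    d=R.T@[(u-c['cx'])/c['fx'],(v-c['cy'])/c['fy'],1]; return np.round((C+d*(z-C[2])/d[2])*1000,1)
print('rim far L,R', ray(200,127,.008),ray(313,127,.008)); 
W=world(c)*1000
M=(W[...,2]>70)&(W[...,2]<90)&(W[...,1]<-170)&(abs(W[...,0]-585)<30); M[250:]=0; q=W[M]; print('carton top',len(q),np.round(q.min(0),1),np.round(q.max(0),1),np.round(np.median(q,0),1))
```

```text
rim far L,R [ 549.2 -172.6    8. ] [ 622.1 -171.1    8. ]
carton top 9887 [ 555. -226.   70.] [ 615. -184.   90.] [ 586.  -204.1   78.4]
```

Call:
{"op": "send_rows", "data": {"increments": [{"dx": -1, "dy": -1, "dz": 15, "wx": 0, "wy": 0, "wz": 0, "claw": 1}, {"dx": -1, "dy": -1, "dz": 29, "wx": 0, "wy": 0, "wz": 0, "claw": 1}, {"dx": -1, "dy": -1, "dz": 39, "wx": 0, "wy": 0, "wz": 0, "claw": 1}, {"dx": -1, "dy": -1, "dz": 44, "wx": 0, "wy": 0, "wz": 0, "claw": 1}, {"dx": -1, "dy": -1, "dz": 45, "wx": 0, "wy": 0, "wz": 0, "claw": 1}, {"dx": -1, "dy": -1, "dz": 45.5, "wx": 0, "wy": 0, "wz": 0, "claw": 1}, {"dx": -1, "dy": -1, "dz": 45.5, "wx": 0, "wy": 0, "wz": 0, "claw": 1}]}}

```text
clock: 21.68
eef_pos: [0.585, -0.2311, 0.0326]
ee_rot: [-0.0, 0.701, 0.713, -0.0]
contact_force: [-2.0, -0.0, 3.3]
opening: 0.0497
```

Call:
{"op": "send_rows", "data": {"increments": [{"dx": 0, "dy": 0, "dz": 0.5, "wx": 0, "wy": 0, "wz": 0, "claw": 1}, {"dx": 0, "dy": 0, "dz": 0.5, "wx": 0, "wy": 0, "wz": 0, "claw": 1}]}}

```text
clock: 21.92
eef_pos: [0.5851, -0.2311, 0.0326]
ee_rot: [-0.0, 0.701, 0.713, -0.0]
contact_force: [-3.9, 1.6, 7.3]
opening: 0.0501
```

Call:
{"op": "send_rows", "data": {"increments": [{"dx": 0, "dy": 0, "dz": -0.3, "wx": 0, "wy": 0, "wz": 0, "claw": -0.2}, {"dx": 0, "dy": 0, "dz": -0.3, "wx": 0, "wy": 0, "wz": 0, "claw": -0.4}, {"dx": 0, "dy": 0, "dz": -0.3, "wx": 0, "wy": 0, "wz": 0, "claw": -0.5}, {"dx": 0, "dy": 0, "dz": -0.3, "wx": 0, "wy": 0, "wz": 0, "claw": -0.5}, {"dx": 0, "dy": 0, "dz": -20, "wx": 0, "wy": 0, "wz": 0, "claw": -0.6}, {"dx": 0, "dy": 0, "dz": -55, "wx": 0, "wy": 0, "wz": 0, "claw": -1}, {"dx": 0, "dy": 0, "dz": -95, "wx": 0, "wy": 0, "wz": 0, "claw": -1}, {"dx": 0, "dy": 0, "dz": -115, "wx": 0, "wy": 0, "wz": 0, "claw": -1}, {"dx": 0, "dy": 0, "dz": -120, "wx": 0, "wy": 0, "wz": 0, "claw": -1}, {"dx": 0, "dy": 0, "dz": -120, "wx": 0, "wy": 0, "wz": 0, "claw": -1}]}}

```text
clock: 23.18
eef_pos: [0.5852, -0.2311, 0.1523]
ee_rot: [0.0, 0.701, 0.713, 0.0]
contact_force: [0.0, 0.4, 0.1]
opening: 0.088
```

Run:
```python
from h import *
c=cam('top','t6.png'); W=world(c)*1000
M=(abs(W[...,2]-34.5)<2.5)&(abs(W[...,0]-609)<70)&(abs(W[...,1]-217)<85); print('large',M.sum(),[np.round(x,1) for x in cv2.minAreaRect(W[M][:,:2].astype(np.float32))])
go(611,218,140,108.8)
```

```text
large 1225 [array([609.8, 217.1]), array([ 62.8, 139.8]), np.float64(18.6)]
d [448.3  34.2  11.7] w [ -0.   -0.  -17.8] at [ 584.8 -230.9  151.5] op 88.1 t 23.23 F [ 0.7  0.3 -0.1]
```

Call:
{"op": "send_rows", "data": {"increments": [{"dx": 20, "dy": 2, "dz": 0, "wx": 0, "wy": 0, "wz": 0, "claw": -1}, {"dx": 70, "dy": 6, "dz": 0, "wx": 0, "wy": 0, "wz": -2, "claw": -1}, {"dx": 125, "dy": 10, "dz": 0, "wx": 0, "wy": 0, "wz": -5, "claw": -1}, {"dx": 180, "dy": 14, "dz": 0, "wx": 0, "wy": 0, "wz": -8, "claw": -1}, {"dx": 235, "dy": 18, "dz": 0, "wx": 0, "wy": 0, "wz": -10, "claw": -1}, {"dx": 290, "dy": 22, "dz": 0, "wx": 0, "wy": 0, "wz": -12, "claw": -1}, {"dx": 345, "dy": 26, "dz": 0, "wx": 0, "wy": 0, "wz": -14, "claw": -1}, {"dx": 395, "dy": 30, "dz": 5, "wx": 0, "wy": 0, "wz": -16, "claw": -1}, {"dx": 435, "dy": 33, "dz": 10, "wx": 0, "wy": 0, "wz": -17.8, "claw": -1}, {"dx": 448, "dy": 34, "dz": 12, "wx": 0, "wy": 0, "wz": -17.8, "claw": -1}]}}

```text
clock: 24.48
eef_pos: [0.6095, 0.2205, 0.1385]
ee_rot: [-0.001, 0.581, 0.814, -0.001]
contact_force: [0.6, -0.7, -0.3]
opening: 0.088
```

Call:
{"op": "send_rows", "data": {"increments": [{"dx": 0, "dy": 0, "dz": 0, "wx": 0, "wy": 0, "wz": 0, "claw": -1}, {"dx": 0, "dy": 0, "dz": 0, "wx": 0, "wy": 0, "wz": 0, "claw": -1}, {"dx": 0, "dy": 0, "dz": 0, "wx": 0, "wy": 0, "wz": 0, "claw": -1}]}}

```text
clock: 24.85
eef_pos: [0.6114, 0.2161, 0.1401]
ee_rot: [0.0, 0.583, 0.813, -0.0]
contact_force: [-0.2, 0.6, 0.2]
opening: 0.0875
```

Run:
```python
from h import *
c=cam('wrist','w7.png'); W=world(c)*1000
M=(abs(W[...,2]-34)<3)&(abs(W[...,0]-609)<70)&(abs(W[...,1]-217)<85); print('large',M.sum(),[np.round(x,1) for x in cv2.minAreaRect(W[M][:,:2].astype(np.float32))], np.median(W[M][:,2]))
for n in('scene','top'):
    W=world(cam(n))*1000; M=(abs(W[...,2]-33)<4)&(abs(W[...,0]-585)<60)&(abs(W[...,1]+230)<70); print('small',M.sum(),[np.round(x,1) for x in cv2.minAreaRect(W[M][:,:2].astype(np.float32))], np.median(W[M][:,2]))
go(610.5,217.5,29,108.7)
```

```text
large 13328 [array([612.4, 219.6]), array([ 62.6, 139.7]), np.float64(18.8)] 33.59564616667075
small 719 [array([ 585.1, -231.9]), array([52.1, 90.6]), np.float64(1.0)] 33.70092206547728
small 729 [array([ 581.9, -233.5]), array([90. , 49.9]), np.float64(89.7)] 32.87461276312313
d [  1.3  -0.6 111.1] w [0. 0. 0.] at [611.4 216.5 140.1] op 87.6 t 25.0 F [0.2 0.5 0.1]
```

The small carton lies flat in its tray (top 33 mm, within about 3 mm of centre). Now the large carton.

Call:
{"op": "send_rows", "data": {"increments": [{"dx": 2, "dy": 0, "dz": 25, "wx": 0, "wy": 0, "wz": 0, "claw": -1}, {"dx": 2, "dy": 0, "dz": 60, "wx": 0, "wy": 0, "wz": 0, "claw": -1}, {"dx": 2, "dy": 0, "dz": 90, "wx": 0, "wy": 0, "wz": 0, "claw": -1}, {"dx": 2, "dy": 0, "dz": 106, "wx": 0, "wy": 0, "wz": 0, "claw": -1}, {"dx": 2, "dy": 0, "dz": 110, "wx": 0, "wy": 0, "wz": 0, "claw": -0.6}, {"dx": 2, "dy": 0, "dz": 110, "wx": 0, "wy": 0, "wz": 0, "claw": -0.5}, {"dx": 2, "dy": 0, "dz": 110, "wx": 0, "wy": 0, "wz": 0, "claw": -0.4}, {"dx": 2, "dy": 0, "dz": 110, "wx": 0, "wy": 0, "wz": 0, "claw": 0}, {"dx": 2, "dy": 0, "dz": 110, "wx": 0, "wy": 0, "wz": 0, "claw": 1}, {"dx": 2, "dy": 0, "dz": 110, "wx": 0, "wy": 0, "wz": 0, "claw": 1}], "force": 25}}

```text
clock: 26.25
eef_pos: [0.6116, 0.2196, 0.0311]
ee_rot: [0.001, 0.582, 0.813, 0.001]
contact_force: [0.9, 0.1, 5.7]
opening: 0.062
```

Call:
{"op": "send_rows", "data": {"increments": [{"dx": 0, "dy": 0, "dz": 0, "wx": 0, "wy": 0, "wz": 0, "claw": 1}, {"dx": 0, "dy": 0, "dz": 0, "wx": 0, "wy": 0, "wz": 0, "claw": 1}, {"dx": 0, "dy": 0, "dz": -8, "wx": 0, "wy": 0, "wz": 0, "claw": 1}, {"dx": 0, "dy": 0, "dz": -30, "wx": 0, "wy": 0, "wz": 0, "claw": 1}, {"dx": 0, "dy": 0, "dz": -65, "wx": 0, "wy": 0, "wz": 0, "claw": 1}, {"dx": 0, "dy": 0, "dz": -100, "wx": 0, "wy": 0, "wz": 0, "claw": 1}, {"dx": 0, "dy": 0, "dz": -110, "wx": 0, "wy": 0, "wz": 0, "claw": 1}, {"dx": 0, "dy": 0, "dz": -110, "wx": 0, "wy": 0, "wz": 0, "claw": 1}]}}

```text
clock: 27.25
eef_pos: [0.6105, 0.2193, 0.14]
ee_rot: [0.0, 0.582, 0.813, 0.0]
contact_force: [-0.1, -0.1, -1.9]
opening: 0.0619
```

Run:
```python
from h import *
go(480,-100,140,106); go(393,-298,140,103.2)
```

```text
d [-2.601e+02 -2.265e+02 -2.000e-01] w [ 0.  -0.   2.8] at [610.5 219.3 140. ] op 61.9 t 27.25 F [-0.1 -0.1 -1.9]
d [-4.195e+02 -3.728e+02 -2.000e-01] w [ 0.  -0.   5.6] at [610.5 219.3 140. ] op 61.9 t 27.25 F [-0.1 -0.1 -1.9]
```

Call:
{"op": "send_rows", "data": {"increments": [{"dx": -15, "dy": -13, "dz": 0, "wx": 0, "wy": 0, "wz": 0, "claw": 1}, {"dx": -50, "dy": -44, "dz": 0, "wx": 0, "wy": 0, "wz": 0.5, "claw": 1}, {"dx": -90, "dy": -80, "dz": 0, "wx": 0, "wy": 0, "wz": 1, "claw": 1}, {"dx": -130, "dy": -115, "dz": 0, "wx": 0, "wy": 0, "wz": 2, "claw": 1}, {"dx": -170, "dy": -151, "dz": 0, "wx": 0, "wy": 0, "wz": 3, "claw": 1}, {"dx": -210, "dy": -187, "dz": 0, "wx": 0, "wy": 0, "wz": 3.5, "claw": 1}, {"dx": -250, "dy": -222, "dz": 0, "wx": 0, "wy": 0, "wz": 4, "claw": 1}, {"dx": -290, "dy": -258, "dz": 0, "wx": 0, "wy": 0, "wz": 4.5, "claw": 1}, {"dx": -330, "dy": -293, "dz": 0, "wx": 0, "wy": 0, "wz": 5, "claw": 1}, {"dx": -360, "dy": -320, "dz": 0, "wx": 0, "wy": 0, "wz": 5.6, "claw": 1}]}}

```text
clock: 28.5
eef_pos: [0.4208, -0.2261, 0.1386]
ee_rot: [-0.001, 0.622, 0.783, -0.0]
contact_force: [0.8, -0.2, -1.6]
opening: 0.0616
```

Run:
```python
from h import *
go(393,-298,82,103.2)
```

```text
d [-63.8 -43.3  56.6] w [-0.1 -0.1 -0.1] at [ 420.8 -226.1  138.6] op 61.6 t 28.5 F [ 0.8 -0.2 -1.6]
```

Call:
{"op": "send_rows", "data": {"increments": [{"dx": -30, "dy": -22, "dz": 0, "wx": 0, "wy": 0, "wz": 0, "claw": 1}, {"dx": -54, "dy": -39, "dz": 10, "wx": 0, "wy": 0, "wz": 0, "claw": 1}, {"dx": -64, "dy": -46, "dz": 30, "wx": 0, "wy": 0, "wz": 0, "claw": 1}, {"dx": -64, "dy": -46, "dz": 50, "wx": 0, "wy": 0, "wz": 0, "claw": 1}, {"dx": -64, "dy": -46, "dz": 58, "wx": 0, "wy": 0, "wz": 0, "claw": 1}, {"dx": -64, "dy": -46, "dz": 58, "wx": 0, "wy": 0, "wz": 0, "claw": 1}, {"dx": -64, "dy": -46, "dz": 58, "wx": 0, "wy": 0, "wz": 0, "claw": 1}]}}

```text
clock: 29.38
eef_pos: [0.3938, -0.2975, 0.0822]
ee_rot: [0.0, 0.621, 0.784, -0.0]
contact_force: [0.4, -1.0, -1.8]
opening: 0.0618
```

Run:
```python
from h import *
c=cam('wrist','w8.png')
go(393,-298,34.5,103.2)
```

```text
d [-0.1 -1.1 47.9] w [0. 0. 0.] at [ 394.  -297.6   82.4] op 62.1 t 29.43 F [ 0.8  0.2 -0.2]
```

View pics/w8.png

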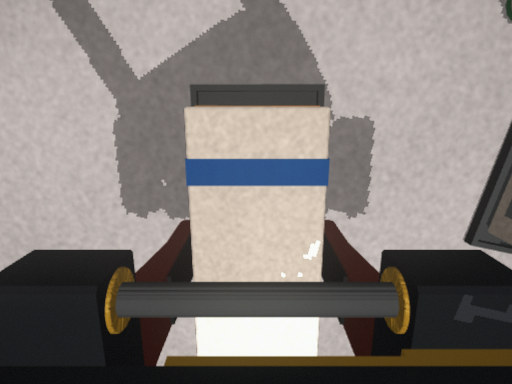

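The large carton is level and aligned over its tray. The tray's far rim is at row 85, columns 191 to 325; the carton's far edge is at row 107, columns 186 to 329.

Run:
```python
from h import *
c=cam('wrist'); R=np.array(c['R']);C=-R.T@c['t']
def ray(u,v,z):
    d=R.T@[(u-c['cx'])/c['fx'],(v-c['cy'])/c['fy'],1]; return (C+d*(z-C[2])/d[2])*1000
e=np.array([np.cos(np.radians(103.2)),np.sin(np.radians(103.2))])
t=(ray(191,85,.008)+ray(325,85,.008))/2; k=(ray(186,107,.085)+ray(329,107,.085))/2
print('tray centre',np.round(t[:2]-83*e,1),'carton centre',np.round(k[:2]-70*e,1), 'widths',np.linalg.norm(ray(191,85,.008)-ray(325,85,.008)),np.linalg.norm(ray(186,107,.085)-ray(329,107,.085)))
```

```text
tray centre [ 394.8 -297.1] carton centre [ 394.5 -297.9] widths 85.18807532412039 59.60498831499416
```

Aligned to within about 1 mm. Lowering straight down.

Call:
{"op": "send_rows", "data": {"increments": [{"dx": 0, "dy": 0, "dz": 15, "wx": 0, "wy": 0, "wz": 0, "claw": 1}, {"dx": 0, "dy": 0, "dz": 30, "wx": 0, "wy": 0, "wz": 0, "claw": 1}, {"dx": 0, "dy": 0, "dz": 41, "wx": 0, "wy": 0, "wz": 0, "claw": 1}, {"dx": 0, "dy": 0, "dz": 46, "wx": 0, "wy": 0, "wz": 0, "claw": 1}, {"dx": 0, "dy": 0, "dz": 47.5, "wx": 0, "wy": 0, "wz": 0, "claw": 1}, {"dx": 0, "dy": 0, "dz": 48, "wx": 0, "wy": 0, "wz": 0, "claw": 1}, {"dx": 0, "dy": 0, "dz": 48, "wx": 0, "wy": 0, "wz": 0, "claw": 1}]}}

```text
clock: 30.35
eef_pos: [0.3936, -0.2974, 0.0341]
ee_rot: [-0.0, 0.621, 0.784, 0.0]
contact_force: [-0.3, 0.9, 0.6]
opening: 0.0619
```

Call:
{"op": "send_rows", "data": {"increments": [{"dx": 0, "dy": 0, "dz": 0.5, "wx": 0, "wy": 0, "wz": 0, "claw": 1}, {"dx": 0, "dy": 0, "dz": 0.5, "wx": 0, "wy": 0, "wz": 0, "claw": 1}]}}

```text
clock: 30.6
eef_pos: [0.3937, -0.2975, 0.0341]
ee_rot: [0.0, 0.621, 0.784, 0.0]
contact_force: [-3.1, 1.5, 9.2]
opening: 0.0621
```

Call:
{"op": "send_rows", "data": {"increments": [{"dx": 0, "dy": 0, "dz": -0.3, "wx": 0, "wy": 0, "wz": 0, "claw": -0.5}, {"dx": 0, "dy": 0, "dz": -0.3, "wx": 0, "wy": 0, "wz": 0, "claw": -0.7}, {"dx": 0, "dy": 0, "dz": -0.3, "wx": 0, "wy": 0, "wz": 0, "claw": -0.8}, {"dx": 0, "dy": 0, "dz": -0.3, "wx": 0, "wy": 0, "wz": 0, "claw": -0.8}, {"dx": 0, "dy": 0, "dz": -20, "wx": 0, "wy": 0, "wz": 0, "claw": -0.8}, {"dx": 0, "dy": 0, "dz": -55, "wx": 0, "wy": 0, "wz": 0, "claw": -1}, {"dx": 0, "dy": 0, "dz": -100, "wx": 0, "wy": 0, "wz": 0, "claw": -1}, {"dx": 0, "dy": 0, "dz": -150, "wx": 0, "wy": 0, "wz": 0, "claw": -1}, {"dx": 0, "dy": 0, "dz": -190, "wx": 0, "wy": 0, "wz": 0, "claw": -1}, {"dx": 0, "dy": 0, "dz": -210, "wx": 0, "wy": 0, "wz": 0, "claw": -1}]}}

```text
clock: 31.85
eef_pos: [0.3944, -0.2982, 0.2458]
ee_rot: [0.002, 0.621, 0.784, -0.0]
contact_force: [0.6, -0.6, -0.6]
opening: 0.0881
```

Call:
{"op": "send_rows", "data": {"increments": [{"dx": -30, "dy": 0, "dz": 0, "wx": 0, "wy": 0, "wz": 0, "claw": -1}, {"dx": -80, "dy": 0, "dz": 0, "wx": 0, "wy": 0, "wz": 0, "claw": -1}, {"dx": -120, "dy": 0, "dz": 0, "wx": 0, "wy": 0, "wz": 0, "claw": -1}, {"dx": -150, "dy": 0, "dz": 0, "wx": 0, "wy": 0, "wz": 0, "claw": -1}, {"dx": -150, "dy": 0, "dz": 0, "wx": 0, "wy": 0, "wz": 0, "claw": -1}, {"dx": -150, "dy": 0, "dz": 0, "wx": 0, "wy": 0, "wz": 0, "claw": -1}]}}

```text
clock: 32.6
eef_pos: [0.4275, -0.4423, 0.2428]
ee_rot: [-0.001, 0.621, 0.784, 0.0]
contact_force: [1.2, 0.1, -0.1]
opening: 0.088
```

Run:
```python
from h import *
d0=np.load('scene0.npz')
c=cam('scene'); W=world(c)*1000
for k,x,y,h in (('small',585,-230,33),('large',393.5,-298,37)):
    M=(abs(W[...,2]-h)<3)&(np.hypot(W[...,0]-x,W[...,1]-y)<95); M&=np.hypot(W[...,0]-x,W[...,1]-y)<(65 if k=='small' else 95)
    print(k,M.sum(),[np.round(t,1) for t in cv2.minAreaRect(W[M][:,:2].astype(np.float32))],np.median(W[M][:,2]))
print('beaker region diff',np.abs(c['pixels'][135:185,345:395].astype(int)-d0['pixels'][135:185,345:395]).mean())
cv2.imwrite('pics/end.png',cv2.resize(c['pixels'][100:300,80:420,::-1],None,fx=2.3,fy=2.3)); go(393,-298,240,103)
```

```text
small 668 [array([ 585.2, -232.1]), array([51.8, 90.8]), np.float64(1.2)] 33.61091866319312
large 922 [array([ 394. , -298.3]), array([ 65., 141.]), np.float64(12.1)] 37.635028358902815
beaker region diff 2.7784
d [148.2  -0.6   3.3] w [-0.  -0.1  0.2] at [ 427.6 -442.1  243. ] op 87.8 t 32.65 F [-0.3  0.2 -0.5]
```

View pics/end.png

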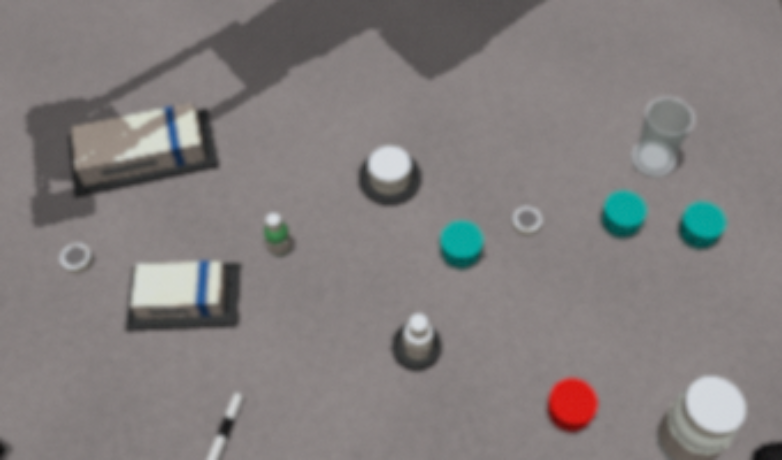

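The final picture shows all four articles in their trays: bottle (418,340), tub (390,172), small carton (180,288), large carton (140,142). The beaker stands at (665,135) and the decoys are where they were.

```bash
python3 -c "
from cell import r; print(r.close_job())"
```

```text
the job is handed in; nothing more can be done
None
```

I took the pile apart from the top down in the order asked and handed the job in at about 33 s. Bottle, tub, small carton and large carton each went into its own tray, and the gripper was open and clear of everything.

The last checks from the cameras showed everything upright and flat:

| Article | Top height | Offset from tray centre |
|---|---|---|
| Dropper bottle | 65 mm | about 1.5 mm |
| Tub | 33.7 mm | about 1 mm |
| Small carton | 33.6 mm | about 2 mm towards one end |
| Large carton | 37.6 mm | about 1 mm, turned about 1° from the tray |

- **Not moved:** The beaker and the red and turquoise look-alikes were where they had been in the first picture.
- **Disagreements:** The cameras differed by 1 to 3 mm. For the small carton, the top camera gave an offset of about 4 mm from the tray centre (2.5 mm across, 3 mm lengthwise). That is still inside its 8 to 9 mm clearance.
- **Refused move:** The first move calls were refused because the rows lacked some keys; nothing moved.

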